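# Take the middle notions tray out of the stack

## Task

Get the middle tray out of the stack of three notions trays and lower it onto the middle of the green cutting mat, then put the top tray back on the bottom tray, fully nested in its rim, leaving the bottom tray where it stands. Keep the trays level, lower those two into place with the gripper rather than dropping them, and leave the pin tin, pen pot and shears alone.

Things in the scene. Friction and masses are not known exactly. Their poses are not given: they have to be found in the camera images.
- tray_top_c (a point): TOP tray of the stack, 4 wooden bobbins fixed in its corners. All trays alike: open white plastic box 180 (x) x 150 (y) x 56 mm high, 0.35 kg, 5 mm walls. A carrying bar 12 mm thick runs along x through its middle, wall to wall, to grip across (along y), 64 mm free on each side; bar top 18 mm above this point, inner floor 18 mm below. Point: tray's centre, 28 mm above its underside; z up.
- tray_mid_c (a point): MIDDLE tray, same shape, bar and point as the top tray; 4 flat steel discs fixed in its corners. Under each tray a foot 162 x 132 x 6 mm nests inside the rim (170 x 140 mm inside) of the tray below, with 4 mm play all round: stacked trays repeat every 50 mm. A half turn makes no difference.
- tray_low_c (a point): BOTTOM tray, standing on the table, same shape, bar and point as the top tray; 4 wooden blocks 20 mm high fixed in its corners. Contents of all trays lie 45 mm or more from the tray's centre along x, below the bar's top, so the middle of the bar is free.
- mat: green cutting mat with a white grid, 260 (its x) x 240 (its y) x 3 mm, fixed to the white table, on the other side (left or right) from the stack. The table between the two is free and has room to put a tray down. Origin: centre of its underside, at table height (z = 0); z up.
- pin_tin: closed round aluminium tin, 86 mm across, 33 mm high, loose, near the far edge of the table; bystander. Origin: centre of its underside.
- pen_pot: dark steel pot 76 mm across, 85 mm high, with pens up to 155 mm high, loose, near the far edge of the table; bystander. Origin: centre of its underside.
- shears: tailor's shears with black handles lying flat, 215 mm long, 82 mm wide, about 11 mm high, loose, near the far edge of the table; bystander. Origin: near the pivot, at table height; blades to +x of it.
Not all that is in view belongs to the job. What is shaped like the part that bears tray_mid_c but purple or red is not meant.

How it is judged:
By the outcome, as a careful person would: the job done as asked, in the order asked, and still so for the second after the job is handed in, with the robot touching nothing.
It also fails if it takes over 67 s, if anything falls off the work surface, if the arm or the gripper's body presses on something with over 40 N, if the wrist force passes 120 N, or if a joint passes its speed limit or range.

## Robot

A 6-joint arm with a two-finger parallel gripper is mounted at the origin on the work surface. World frame = base frame: x ahead of the robot, y to its left, z up, the work surface at z = 0. Lengths are in m, angles in degrees, forces in N, time in s.
With the tool pointing down it reaches from about 0.25 to 0.725 m from the base axis. Payload 9.7 kg.
Tool frame: the origin (TCP) lies on the centre line of the jaws, within the pads' length; the fingertips stand 17 mm ahead of it and the grasp point (between the pads) lies 2 mm behind it (bot.nose_length is the distance from the TCP to the fingertips, in m); x points along the fingers, y is the direction in which the jaws open and shut, and the axes are right-handed (so a half turn about x gives the same grasp; the last joint's range is limited). The gripper opens to 85 mm and grips with 20 to 120 N. Pads are 22 mm wide; open, the fingers measure 114 mm over their backs; the gripper's body (76 mm by 85 mm) begins 54 mm behind the grasp point. The pads swing forward as they close: fully open they stand 13 mm farther back than shut.
Start: joints at [72.365, 4.979, 10.078, 95.1, 0, 90], TCP at [0.167, 0.524, 0.248] pointing down, gripper open.
Joint ranges: [-179.16, 179.16], [-48.56, 103.87], [-65.8, 70.77], [-126.05, 130.52], [-82.76, 87.17], [-180, 180]. Speed limits (degrees/s): [127.2, 127.2, 147.25, 180, 180, 180].

## Interface

Orientations are given as [roll, pitch, yaw] about the fixed x, y, z axes, in that order (R = Rz(yaw) Ry(pitch) Rx(roll)).
In Python, from workcell import bot, viewer, ticket gives the robot as it stands.
- The arm moves only by the tool jog_arm, never from a script. Its argument "deltas" is a list of rows, each an object of numbers: "fingers": the opening, from 0 (shut) to 1 (fully open); "x", "y", "z": the shift along the world's x, y, z in mm; "twist": the turn about the world's z in degrees. A call has 1 to 10 rows; each row is the pose to reach, as a shift and turn from the pose measured when the call began; what a row does not reach only later rows make up. A row lasts 1/10 s, in which the tool goes at most 50 mm and 8.59 degrees, less where a joint would pass 70% of its speed; a pose out of reach is approached as far as the arm can. A call with a gripper value outside its range is refused whole. The fingers move at their own pace and stop on an object; "grip_force" is the grip in N (left out, the last holds). Time passes only in rows, so rows that repeat a pose let the fingers close. It gives the time, the measured TCP pose, the force and the opening at its end, in the units of the state.
- bot.get_obs(): the state, without advancing time (a new reading comes with each control period).
- viewer.camera(name): name is "scene" or "top" or "wrist"; returns a dict with "image" (384x512x3 uint8, red, green, blue), "fovy" (degrees; the focal length in pixels is half the picture's height over the tangent of half this angle, whatever the lens; pixels are square), "cx", "cy" (the principal point, pixels), "world_to_cam" (4x4, takes a point from world to camera coordinates); the wrist camera has in their place "tool_from_camera" (4x4, takes a point from camera to tool coordinates, whose origin is the TCP and whose axes are the tool frame's). Camera axes: x right, y down, z forward; pixel columns grow to the right and rows downward; lengths in m; the calibration is good to about 2 mm. The wrist camera is an equidistant fisheye: a pixel r from the principal point sees the ray r / f radians off the axis. A picture is of the moment at which its call begins: read the wrist's pose just before it. There is no depth.
- ticket.job_done(): hands the job in, once; it reports no verdict.
The state is a dict: "time": time; "q": joint angles; "qd": joint speeds; "joint_efforts": joint torques, N m; "ee_pos": TCP position; "tcp_rot": TCP orientation; "wrist_force": force on the tool from outside, world axes, zero at the start; "torque": the same for the moment, N m; "opening": finger opening in m.
Only numpy, scipy, OpenCV 4.12 (cv2) and the standard library are available. Lean on these libraries where they do the work, as an engineer would, in place of code of your own. Each camera call takes 0.05 s, during which the arm holds its last target.

## Working session

There is one attempt and no reset: what is moved stays moved. The work goes in short steps, Python scripts to look and compute and a tool call to move; the robot and the scene stay as the last step left them, time stands still between calls to the robot, and variables do not carry over. Pictures are saved under pics/ and viewed, and the job is handed in when it is done.

Besides the shell and the picture viewer there is one more tool, called after ">>>" as name(argument=value, ...) on one line, values as JSON. jog_arm: Moves the arm, as the interface text tells. Its arguments: {"type":"object","properties":{"deltas":{"type":"array"},"grip_force":{"type":"number"}},"required":["deltas"]}

```bash
mkdir -p pics; ls; cat > h.py <<'E'
import numpy as np, cv2
from workcell import bot, viewer, ticket
def cam(name,fn):
    d=viewer.camera(name); cv2.imwrite('pics/'+fn+'.png',cv2.cvtColor(d['image'],cv2.COLOR_RGB2BGR)); return d
def ray(d,u,v):
    f=192/np.tan(np.radians(d['fovy']/2)); M=np.array(d['world_to_cam'])
    c=np.array([(u-d['cx'])/f,(v-d['cy'])/f,1]); R=M[:3,:3]; return -R.T@M[:3,3], R.T@c
def onz(d,u,v,z):
    o,r=ray(d,u,v); return o+r*(z-o[2])/r[2]
def proj(d,p):
    f=192/np.tan(np.radians(d['fovy']/2)); M=np.array(d['world_to_cam']); c=M[:3,:3]@np.array(p)+M[:3,3]
    return f*c[0]/c[2]+d['cx'],f*c[1]/c[2]+d['cy']
E
python3 - <<'E'
from h import *
import pickle
o=bot.get_obs(); print(o)
a=cam('scene','s0');b=cam('top','t0')
pickle.dump((a,b),open('v0.pkl','wb'))
for d in(a,b): print(d['fovy'],d['cx'],d['cy'],np.round(d['world_to_cam'],3))
for n,d in(('s0',a),('t0',b)):
    pass
E
```

```text
pics
{'time': 0.0, 'q': array([ 7.23629244e+01,  5.01276755e+00,  1.00341114e+01,  9.50990681e+01,
       -1.43574019e-03,  8.99996783e+01]), 'qd': array([-0.01608867, -0.08247806, -0.04007002,  0.07622555,  0.13039084,
       -0.042624  ]), 'joint_efforts': array([ 4.35034608e-04, -5.20386887e+01,  4.64805901e+01,  1.62800378e-02,
        1.63968907e-04, -4.58626715e-06]), 'ee_pos': array([0.16658763, 0.52395193, 0.24756398]), 'tcp_rot': array([ -88.94206114,   89.92226255, -106.57881407]), 'wrist_force': array([ 0.20552734, -0.2094587 ,  1.42392617]), 'torque': array([ 0.06361836,  0.01667084, -0.03987129]), 'opening': 0.08542495945180406}
46.6534391274848 254.81604640231595 183.28427894137386 [[ 0.1    0.995  0.002 -0.164]
 [ 0.87  -0.087 -0.485 -0.372]
 [-0.482  0.051 -0.875  1.438]
 [ 0.     0.     0.     1.   ]]
56.23039649244256 258.65447165527826 196.34844085865348 [[-0.    -0.999  0.038  0.077]
 [-0.989 -0.005 -0.151  0.516]
 [ 0.151 -0.037 -0.988  0.926]
 [ 0.     0.     0.     1.   ]]
```

View pics/s0.png

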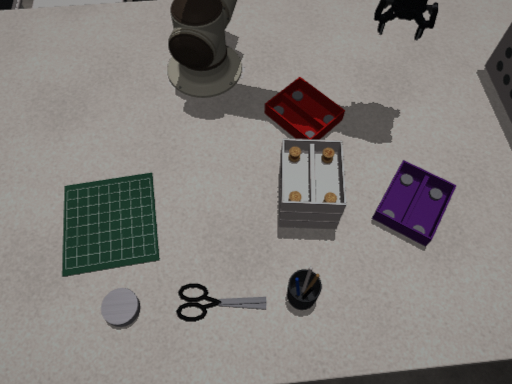

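View pics/t0.png

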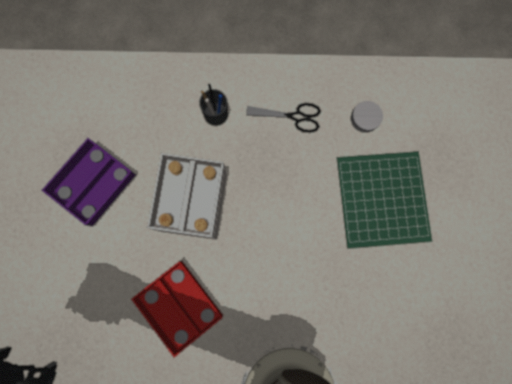

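Scene view: stack at about (311,180), mat (111,222), robot base at the top. Top view: stack at about (188,197), mat (385,200). The purple and red trays are decoys. I'll zoom in to get the corners.

```bash
python3 - <<'E'
from h import *
import pickle
a,b=pickle.load(open('v0.pkl','rb'))
t=cv2.cvtColor(b['image'],cv2.COLOR_RGB2BGR)[140:250,135:245]; s=cv2.cvtColor(a['image'],cv2.COLOR_RGB2BGR)[130:235,265:360]
t=cv2.resize(t,None,fx=5,fy=5,interpolation=cv2.INTER_CUBIC); s=cv2.resize(s,None,fx=5,fy=5,interpolation=cv2.INTER_CUBIC)
cv2.imwrite('pics/t0z.png',t);cv2.imwrite('pics/s0z.png',s)
for n,d in(('scene',a),('top',b)):
    h=cv2.cvtColor(d['image'],cv2.COLOR_RGB2HSV)
    m=((h[...,0]>60)&(h[...,0]<95)&(h[...,1]>80)).astype(np.uint8)
    m=cv2.morphologyEx(m,cv2.MORPH_CLOSE,np.ones((7,7)))
    c=max(cv2.findContours(m,0,2)[0],key=cv2.contourArea)
    q=cv2.approxPolyDP(c,10,True)[:,0]; P=np.array([onz(d,*p,.003) for p in q]);print(n,q.tolist(),P.round(4).tolist(),P.mean(0))
    r=cv2.minAreaRect(np.array([onz(d,*p,.003)[:2] for p in c[:,0]],np.float32));print(r)
    # bobbins orange
    m=((h[...,0]>8)&(h[...,0]<22)&(h[...,1]>100)).astype(np.uint8)
    k,l,st,ce=cv2.connectedComponentsWithStats(m)
    for i in range(1,k):
        if st[i,4]>40: print(st[i],ce[i], onz(d,*ce[i],.14).round(4))
E
```

```text
scene [[151, 173], [65, 186], [63, 275], [158, 259]] [[0.3799, -0.1646, 0.003], [0.3982, -0.3992, 0.003], [0.6526, -0.3777, 0.003], [0.6343, -0.1441, 0.003]] [ 0.51625528 -0.27139374  0.003     ]
((0.5164692997932434, -0.27117741107940674), (0.25803089141845703, 0.23717401921749115), 4.620589733123779)
[289 147  12  15 143] [294.34965035 153.56643357] [0.4421 0.2198 0.14  ]
[322 148  12  15 143] [327.42657343 154.68531469] [0.4535 0.3016 0.14  ]
[289 191  12  10  90] [294.88888889 195.88888889] [0.5603 0.204  0.14  ]
[324 193  13   9  91] [330.02197802 197.32967033] [0.5723 0.2862 0.14  ]
[304 274  15  20  76] [311.80263158 282.67105263] [0.7714 0.2099 0.14  ]
top [[417, 153], [338, 159], [349, 246], [430, 239]] [[0.6495, -0.3791, 0.003], [0.6296, -0.1489, 0.003], [0.3842, -0.171, 0.003], [0.4035, -0.3991, 0.003]] [ 0.5167139 -0.2745525  0.003    ]
((0.5171211957931519, -0.2738375663757324), (0.25188755989074707, 0.2313666194677353), 4.651088237762451)
[169 161  12  13 109] [174.88073394 167.33027523] [0.5694 0.2837 0.14  ]
[204 166  11  13 101] [209.16831683 172.33663366] [0.5577 0.2015 0.14  ]
[160 214  12  12 112] [165.53571429 219.59821429] [0.4436 0.3011 0.14  ]
[195 219  12  12 103] [200.68932039 224.58252427] [0.4321 0.2188 0.14  ]
```

View pics/t0z.png

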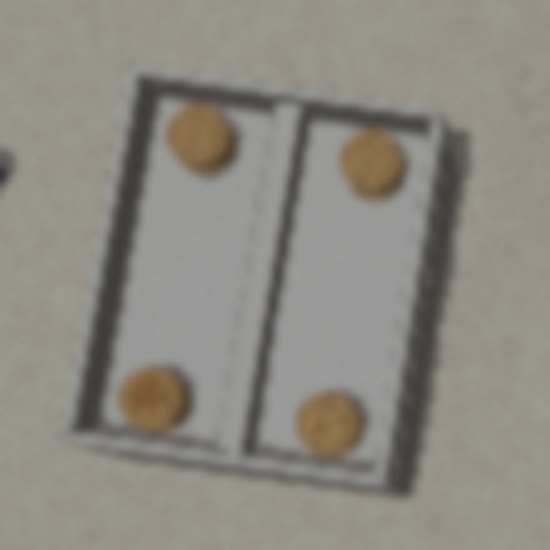

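View pics/s0z.png

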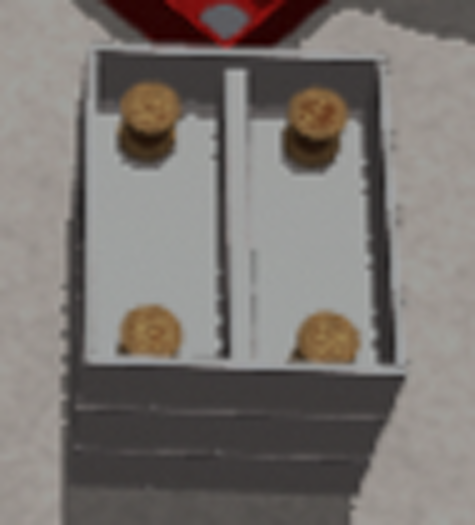

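```bash
python3 - <<'E'
from h import *
import pickle
a,b=pickle.load(open('v0.pkl','rb'))
T=[(140,77),(440,115),(390,487),(73,435)];S=[(93,48),(380,60),(404,373),(85,363)]
for n,d,C,o,bar in(('top',b,T,(135,140),[(288,100),(233,455)]),('scene',a,S,(265,130),[(236,70),(240,361)])):
    cv=lambda p:((p[0]+.5)/5-.5+o[0],(p[1]+.5)/5-.5+o[1])
    P=np.array([onz(d,*cv(p),.156) for p in C]);print(n,P.round(4).tolist(),P.mean(0),[np.linalg.norm(P[i]-P[i-1]).round(4) for i in range(4)])
    e=P-np.roll(P,-1,0);print('ang',[np.degrees(np.arctan2(x[1],x[0])).round(1) for x in e])
    Q=np.array([onz(d,*cv(p),.146) for p in bar]);e=Q[0]-Q[1];print('bar',Q.round(4).tolist(),Q.mean(0),np.degrees(np.arctan2(e[1],e[0])),np.linalg.norm(e))
E
```

```text
top [[0.5952, 0.3103, 0.156], [0.5781, 0.1686, 0.156], [0.4025, 0.1889, 0.156], [0.4261, 0.3341, 0.156]] [0.50046697 0.25046321 0.156     ] [np.float64(0.1708), np.float64(0.1428), np.float64(0.1767), np.float64(0.147)]
ang [np.float64(83.1), np.float64(-6.6), np.float64(-99.2), np.float64(172.0)]
bar [[0.5873, 0.242, 0.146], [0.4176, 0.2627, 0.146]] [0.50244118 0.25234119 0.146     ] -6.980244471350015 0.17092636502273012
scene [[0.4071, 0.1953, 0.156], [0.4284, 0.3371, 0.156], [0.6013, 0.3145, 0.156], [0.5816, 0.1685, 0.156]] [0.50459439 0.25385605 0.156     ] [np.float64(0.1766), np.float64(0.1434), np.float64(0.1744), np.float64(0.1473)]
ang [np.float64(-98.6), np.float64(172.5), np.float64(82.3), np.float64(-8.7)]
bar [[0.4207, 0.2667, 0.146], [0.5828, 0.2421, 0.146]] [0.50175564 0.25440009 0.146     ] 171.342139896861 0.16404334032033951
```

```bash
cat >> h.py <<'E'
from scipy.spatial.transform import Rotation as Ro
def tool():
    o=bot.get_obs(); R=Ro.from_euler('xyz',o['tcp_rot'],degrees=True).as_matrix()
    y=R[:,1]; print('t',round(o['time'],2),'pos',(o['ee_pos']*1000).round(1),'jawang',round(np.degrees(np.arctan2(y[1],y[0]))%180,2),'down',R[:,0].round(4),'F',o['wrist_force'].round(1),'open',round(o['opening']*1000,1),'q',np.round(o['q'],1)); return o,R
E
python3 - <<'E'
from h import *
tool(); print(bot.nose_length)
E
```

```text
t 0.1 pos [166.6 524.  247.6] jawang 72.36 down [-4.0e-04 -1.2e-03 -1.0e+00] F [-0.6 -0.6  0.1] open 85.0 q [72.4  5.  10.  95.1 -0.  90. ]
0.017
```

>>> jog_arm(deltas=[{"x":30,"y":-24,"z":10,"twist":2},{"x":68,"y":-55,"z":10,"twist":4},{"x":108,"y":-88,"z":10,"twist":6},{"x":148,"y":-120,"z":10,"twist":8},{"x":188,"y":-152,"z":10,"twist":9.7},{"x":228,"y":-184,"z":10,"twist":9.7},{"x":266,"y":-215,"z":10,"twist":9.7},{"x":304,"y":-246,"z":10,"twist":9.7},{"x":328,"y":-265,"z":10,"twist":9.7},{"x":335,"y":-271,"z":10,"twist":9.7,"fingers":0.8}])

```text
validation failed for argument at $.de...
```

>>> jog_arm(deltas=[{"fingers":0.8},{"fingers":0.8}])

```text
validation failed for argument at $.de...
```

```bash
python3 - <<'E'
from h import *
import pickle
o,R=tool(); d=cam('wrist','w1'); pickle.dump((o,d),open('w1.pkl','wb')); print(d['fovy'],d['cx'],d['cy'],np.round(d['tool_from_camera'],3))
E
```

```text
t 0.1 pos [166.6 524.  247.6] jawang 72.36 down [-4.0e-04 -1.2e-03 -1.0e+00] F [-0.6 -0.6  0.1] open 85.0 q [72.4  5.  10.  95.1 -0.  90. ]
65.70646984690485 249.0652435891497 190.96003822386166 [[ 0.001 -0.297  0.955 -0.126]
 [ 1.     0.    -0.001 -0.   ]
 [ 0.     0.955  0.297 -0.075]
 [ 0.     0.     0.     1.   ]]
```

View pics/w1.png

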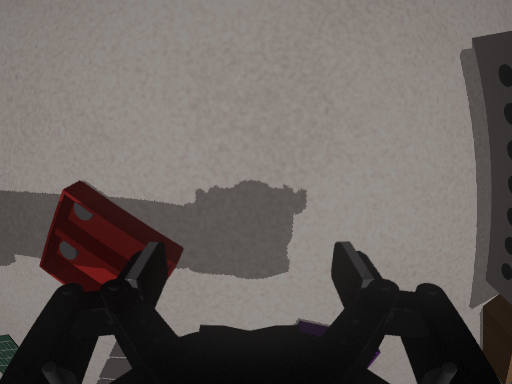

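The call was refused, so nothing moved; the wrist view is still from the start pose. I'll give every field in each row.

>>> jog_arm(deltas=[{"x":30,"y":-24,"z":10,"twist":2,"fingers":0.8},{"x":68,"y":-55,"z":10,"twist":4,"fingers":0.8},{"x":108,"y":-88,"z":10,"twist":6,"fingers":0.8},{"x":148,"y":-120,"z":10,"twist":8,"fingers":0.8},{"x":188,"y":-152,"z":10,"twist":9.7,"fingers":0.8},{"x":228,"y":-184,"z":10,"twist":9.7,"fingers":0.8},{"x":266,"y":-215,"z":10,"twist":9.7,"fingers":0.8},{"x":304,"y":-246,"z":10,"twist":9.7,"fingers":0.8},{"x":328,"y":-265,"z":10,"twist":9.7,"fingers":0.8},{"x":335,"y":-271,"z":10,"twist":9.7,"fingers":0.8}], grip_force=60)

```text
time: 1.15
ee_pos: [0.5037, 0.2506, 0.2569]
tcp_rot: [-106.4, 89.9, -114.5]
wrist_force: [-0.4, -0.6, 0.5]
opening: 0.0686
```

>>> jog_arm(deltas=[{"x":0,"y":0,"z":0,"twist":0,"fingers":0.8},{"x":0,"y":0,"z":0,"twist":0,"fingers":0.8}])

```text
time: 1.35
ee_pos: [0.5033, 0.2508, 0.2566]
tcp_rot: [-119.7, 89.8, -127.8]
wrist_force: [-0.6, 0.7, -0.6]
opening: 0.0682
```

```bash
python3 - <<'E'
from h import *
import pickle
o,R=tool(); d=cam('wrist','w2'); pickle.dump((o,d),open('w2.pkl','wb'))
E
```

```text
t 1.35 pos [503.3 250.8 256.6] jawang 81.86 down [-0.0016 -0.0021 -1.    ] F [-0.6  0.7 -0.6] open 68.2 q [26.5  7.  13.2 96.3 -0.1 34.7]
```

View pics/w2.png

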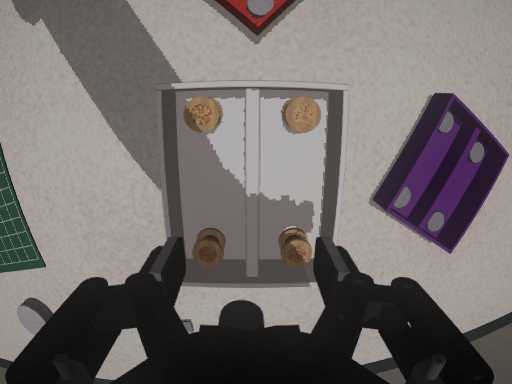

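Wrist view: the bar runs from about (253,90) to (252,275), with near rim corners at (160,85) and (348,86). I'll convert these and compare.

```bash
cat >> h.py <<'E'
def wray(o,d,u,v):
    f=192/np.tan(np.radians(d['fovy']/2)); dx,dy=u-d['cx'],v-d['cy']; r=np.hypot(dx,dy); th=r/f
    c=np.array([dx/r*np.sin(th),dy/r*np.sin(th),np.cos(th)]); M=np.array(d['tool_from_camera'])
    R=Ro.from_euler('xyz',o['tcp_rot'],degrees=True).as_matrix()
    return np.array(o['ee_pos'])+R@M[:3,3], R@M[:3,:3]@c
def wonz(o,d,u,v,z):
    p,r=wray(o,d,u,v); return p+r*(z-p[2])/r[2]
def crop(fn,x0,y0,x1,y1,k,out):
    im=cv2.imread('pics/'+fn+'.png')[y0:y1,x0:x1]; cv2.imwrite('pics/'+out+'.png',cv2.resize(im,None,fx=k,fy=k,interpolation=cv2.INTER_CUBIC))
E
python3 - <<'E'
from h import *
import pickle
o,d=pickle.load(open('w2.pkl','rb'))
crop('w2',145,70,365,295,2.6,'w2z')
for p in [(246.5,90),(259,90),(246.5,180),(258.5,180),(246,260),(258,260)]: print(p,wonz(o,d,*p,.146).round(4))
for p in [(157,85),(348.5,86.5),]: print(p,wonz(o,d,*p,.156).round(4))
E
```

```text
(246.5, 90) [0.4191 0.2603 0.146 ]
(259, 90) [0.4205 0.27   0.146 ]
(246.5, 180) [0.4916 0.2498 0.146 ]
(258.5, 180) [0.493  0.2596 0.146 ]
(246, 260) [0.5665 0.2384 0.146 ]
(258, 260) [0.568  0.2493 0.146 ]
(157, 85) [0.4033 0.1927 0.156 ]
(348.5, 86.5) [0.4251 0.3394 0.156 ]
```

View pics/w2z.png

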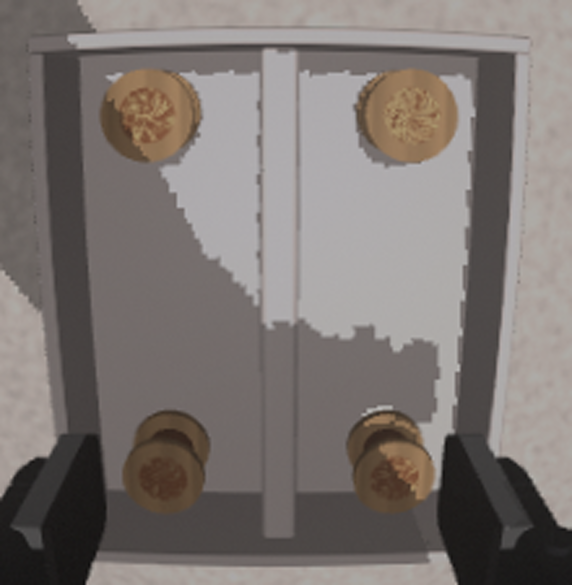

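>>> jog_arm(deltas=[{"x":0,"y":2.3,"z":-15,"twist":0,"fingers":0.8},{"x":0,"y":2.3,"z":-40,"twist":0,"fingers":0.8},{"x":0,"y":2.3,"z":-65,"twist":0,"fingers":0.8},{"x":0,"y":2.3,"z":-85,"twist":0,"fingers":0.8},{"x":0,"y":2.3,"z":-100,"twist":0,"fingers":0.8},{"x":0,"y":2.3,"z":-112,"twist":0,"fingers":0.8},{"x":0,"y":2.3,"z":-119,"twist":0,"fingers":0.8},{"x":0,"y":2.3,"z":-123,"twist":0,"fingers":0.8},{"x":0,"y":2.3,"z":-123,"twist":0,"fingers":0.8},{"x":0,"y":2.3,"z":-123,"twist":0,"fingers":0.5}])

```text
time: 2.4
ee_pos: [0.5033, 0.2537, 0.1345]
tcp_rot: [-100.1, 89.9, -108.2]
wrist_force: [-0.1, -0.5, -0.5]
opening: 0.0552
```

>>> jog_arm(deltas=[{"x":0,"y":0,"z":0,"twist":0,"fingers":0.3},{"x":0,"y":0,"z":0,"twist":0,"fingers":0.2},{"x":0,"y":0,"z":0,"twist":0,"fingers":0.1},{"x":0,"y":0,"z":0,"twist":0,"fingers":0},{"x":0,"y":0,"z":0,"twist":0,"fingers":0},{"x":0,"y":0,"z":0,"twist":0,"fingers":0}])

```text
time: 3.0
ee_pos: [0.5034, 0.2534, 0.1349]
tcp_rot: [-78.8, 89.9, -87.0]
wrist_force: [0.4, -4.1, 5.9]
opening: 0.0111
```

```bash
python3 - <<'E'
from h import *
tool()
E
```

```text
t 3.0 pos [503.4 253.4 134.9] jawang 81.89 down [ 1.0e-04 -1.7e-03 -1.0e+00] F [ 0.4 -4.1  5.9] open 11.1 q [26.8  6.1 -1.2 82.7 -0.1 34.9]
```

>>> jog_arm(deltas=[{"x":0,"y":0,"z":2,"twist":0,"fingers":0},{"x":0,"y":0,"z":5,"twist":0,"fingers":0},{"x":0,"y":0,"z":9,"twist":0,"fingers":0},{"x":0,"y":0,"z":15,"twist":0,"fingers":0},{"x":0,"y":0,"z":22,"twist":0,"fingers":0},{"x":0,"y":0,"z":30,"twist":0,"fingers":0},{"x":0,"y":0,"z":36,"twist":0,"fingers":0},{"x":0,"y":0,"z":40,"twist":0,"fingers":0},{"x":0,"y":0,"z":40,"twist":0,"fingers":0}])

```text
time: 3.9
ee_pos: [0.5037, 0.2536, 0.1757]
tcp_rot: [-38.6, 89.9, -46.7]
wrist_force: [1.1, 0.3, -4.6]
opening: 0.0112
```

```bash
python3 - <<'E'
from h import *
tool(); cam('scene','s3'); crop('s3',200,60,440,260,3,'s3z')
E
```

```text
t 3.9 pos [503.7 253.6 175.7] jawang 81.89 down [ 0.0011 -0.0012 -1.    ] F [ 1.1  0.3 -4.6] open 11.2 q [26.8  6.   3.1 87.1 -0.1 34.9]
```

View pics/s3z.png

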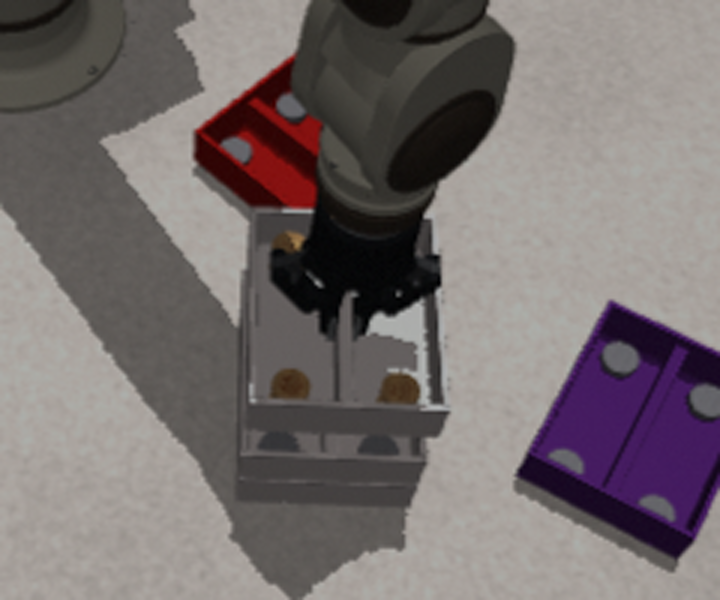

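>>> jog_arm(deltas=[{"x":0,"y":-4,"z":6,"twist":0,"fingers":0},{"x":0,"y":-16,"z":12,"twist":0,"fingers":0},{"x":0,"y":-40,"z":15,"twist":0,"fingers":0},{"x":0,"y":-74,"z":15,"twist":0,"fingers":0},{"x":0,"y":-110,"z":15,"twist":0,"fingers":0},{"x":0,"y":-146,"z":15,"twist":0,"fingers":0},{"x":0,"y":-182,"z":15,"twist":0,"fingers":0},{"x":0,"y":-212,"z":15,"twist":0,"fingers":0},{"x":0,"y":-234,"z":10,"twist":0,"fingers":0},{"x":0,"y":-246,"z":0,"twist":0,"fingers":0}])

```text
time: 4.95
ee_pos: [0.5036, 0.0052, 0.1761]
tcp_rot: [-28.6, 89.8, -36.8]
wrist_force: [0.7, -0.1, -4.9]
opening: 0.0115
```

>>> jog_arm(deltas=[{"x":0,"y":-2,"z":-10,"twist":0,"fingers":0},{"x":0,"y":-2,"z":-28,"twist":0,"fingers":0},{"x":0,"y":-2,"z":-50,"twist":0,"fingers":0},{"x":0,"y":-2,"z":-72,"twist":0,"fingers":0},{"x":0,"y":-2,"z":-92,"twist":0,"fingers":0},{"x":0,"y":-2,"z":-108,"twist":0,"fingers":0},{"x":0,"y":-2,"z":-118,"twist":0,"fingers":0},{"x":0,"y":-2,"z":-124,"twist":0,"fingers":0},{"x":0,"y":-2,"z":-128,"twist":0,"fingers":0},{"x":0,"y":-2,"z":-128,"twist":0,"fingers":0}])

```text
time: 5.95
ee_pos: [0.5036, 0.0033, 0.048]
tcp_rot: [-28.3, 89.8, -36.5]
wrist_force: [-0.2, 0.5, -4.2]
opening: 0.0112
```

Remaining drop to 34.9 mm is about 13 mm.

>>> jog_arm(deltas=[{"x":0,"y":0,"z":-3,"twist":0,"fingers":0},{"x":0,"y":0,"z":-6,"twist":0,"fingers":0},{"x":0,"y":0,"z":-9,"twist":0,"fingers":0},{"x":0,"y":0,"z":-11,"twist":0,"fingers":0},{"x":0,"y":0,"z":-12.5,"twist":0,"fingers":0},{"x":0,"y":0,"z":-12.5,"twist":0,"fingers":0}])

```text
time: 6.55
ee_pos: [0.5035, 0.0033, 0.0353]
tcp_rot: [-32.2, 89.8, -40.4]
wrist_force: [0.4, -0.2, -5.1]
opening: 0.0109
```

```bash
python3 - <<'E'
from h import *
tool()
E
```

```text
t 6.55 pos [503.5   3.3  35.3] jawang 81.78 down [ 0.0021 -0.0018 -1.    ] F [ 0.4 -0.2 -5.1] open 10.9 q [  0.4  -0.  -18.8  71.1  -0.1   8.7]
```

Not touching yet; lower in sub-mm steps.

>>> jog_arm(deltas=[{"x":0,"y":0,"z":-0.7,"twist":0,"fingers":0},{"x":0,"y":0,"z":-1.2,"twist":0,"fingers":0},{"x":0,"y":0,"z":-1.2,"twist":0,"fingers":0}])

```text
time: 6.85
ee_pos: [0.5037, 0.0033, 0.0349]
tcp_rot: [-23.8, 89.8, -32.0]
wrist_force: [-2.8, -1.1, 4.3]
opening: 0.0112
```

Contact. Release and rise.

>>> jog_arm(deltas=[{"x":0,"y":0,"z":0,"twist":0,"fingers":0.1},{"x":0,"y":0,"z":0,"twist":0,"fingers":0.3},{"x":0,"y":0,"z":0,"twist":0,"fingers":0.6},{"x":0,"y":0,"z":0,"twist":0,"fingers":0.6},{"x":0,"y":0,"z":15,"twist":0,"fingers":0.6},{"x":0,"y":0,"z":45,"twist":0,"fingers":0.6},{"x":0,"y":0,"z":85,"twist":0,"fingers":0.6},{"x":0,"y":0,"z":130,"twist":0,"fingers":0.7},{"x":0,"y":20,"z":160,"twist":0,"fingers":0.8},{"x":0,"y":55,"z":175,"twist":0,"fingers":0.8}])

```text
time: 7.85
ee_pos: [0.5046, 0.0578, 0.2146]
tcp_rot: [-2.3, 89.5, -10.7]
wrist_force: [0.8, 0.4, -1.8]
opening: 0.068
```

>>> jog_arm(deltas=[{"x":0,"y":40,"z":0,"twist":0,"fingers":0.8},{"x":0,"y":80,"z":0,"twist":0,"fingers":0.8},{"x":0,"y":120,"z":0,"twist":0,"fingers":0.8},{"x":0,"y":155,"z":0,"twist":0,"fingers":0.8},{"x":0,"y":180,"z":0,"twist":0,"fingers":0.8},{"x":0,"y":194,"z":0,"twist":0,"fingers":0.8},{"x":0,"y":194,"z":0,"twist":0,"fingers":0.8},{"x":0,"y":194,"z":0,"twist":0,"fingers":0.8}])

```text
time: 8.65
ee_pos: [0.5046, 0.2512, 0.2151]
tcp_rot: [-3.4, 89.5, -11.8]
wrist_force: [0.5, -1.2, 0.5]
opening: 0.0685
```

```bash
python3 - <<'E'
from h import *
import pickle
o,R=tool(); d=cam('wrist','w4'); pickle.dump((o,d),open('w4.pkl','wb')); crop('w4',145,60,365,295,2.5,'w4z')
d=cam('top','t4'); d=cam('scene','s4')
E
```

```text
t 8.65 pos [504.6 251.2 215.1] jawang 81.62 down [ 0.0086 -0.0018 -1.    ] F [ 0.5 -1.2  0.5] open 68.5 q [26.6  5.9  7.4 91.1 -0.3 35. ]
```

View pics/w4z.png

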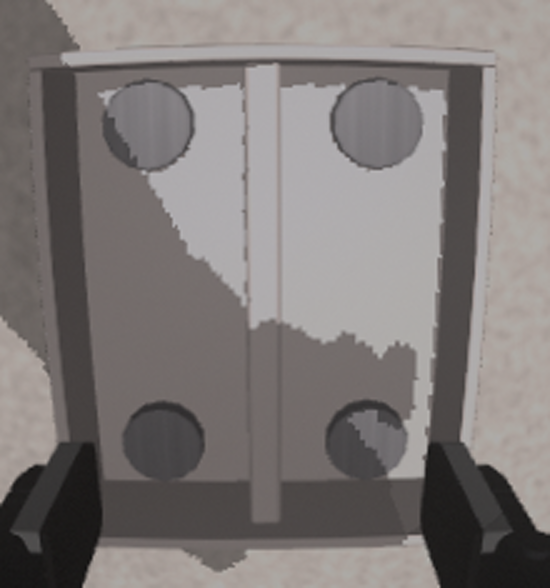

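View pics/t4.png

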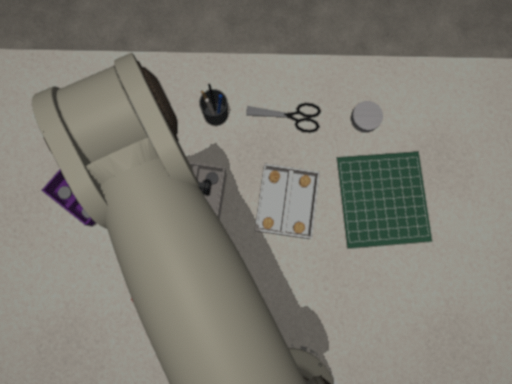

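Wrist view: the middle tray with four discs and a free bar, from crop (263,65) to (265,520). Top view: the parked top tray at (287,201), standing clear.

```bash
python3 - <<'E'
from h import *
import pickle
o,d=pickle.load(open('w4.pkl','rb'))
c=lambda p:((p[0]+.5)/2.5-.5+145,(p[1]+.5)/2.5-.5+60)
B=np.array([wonz(o,d,*c(p),.096) for p in[(263,65),(263.5,200),(264,400),(265,520)]]);print(B.round(4)); 
k=np.polyfit(B[:,0],B[:,1],1);print(np.degrees(np.arctan(k[0])),np.polyval(k,.5033))
N=np.array([wonz(o,d,*c(p),.106) for p in[(30,58),(496,52)]]);print(N.round(4),N.mean(0)); e=N[1]-N[0];print(np.degrees(np.arctan2(e[1],e[0])),np.linalg.norm(e))
y=np.radians(-8.2);print(N.mean(0)[:2]+.09*np.array([np.cos(y),np.sin(y)]))
E
```

```text
[[0.4183 0.2642 0.096 ]
 [0.4625 0.2579 0.096 ]
 [0.5333 0.2477 0.096 ]
 [0.5837 0.2407 0.096 ]]
-8.09329723890443 0.25207869755397766
[[0.403  0.1913 0.106 ]
 [0.4226 0.3388 0.106 ]] [0.41279508 0.26501927 0.106     ]
82.40397488751175 0.14879271058213997
[0.50187494 0.25218266]
```

>>> jog_arm(deltas=[{"x":-2,"y":1,"z":-18,"twist":0.3,"fingers":0.8},{"x":-2,"y":1,"z":-45,"twist":0.3,"fingers":0.8},{"x":-2,"y":1,"z":-72,"twist":0.3,"fingers":0.8},{"x":-2,"y":1,"z":-95,"twist":0.3,"fingers":0.8},{"x":-2,"y":1,"z":-110,"twist":0.3,"fingers":0.8},{"x":-2,"y":1,"z":-121,"twist":0.3,"fingers":0.8},{"x":-2,"y":1,"z":-127,"twist":0.3,"fingers":0.8},{"x":-2,"y":1,"z":-130,"twist":0.3,"fingers":0.8},{"x":-2,"y":1,"z":-130,"twist":0.3,"fingers":0.8},{"x":-2,"y":1,"z":-130,"twist":0.3,"fingers":0.5}])

```text
time: 9.8
ee_pos: [0.5031, 0.2519, 0.0858]
tcp_rot: [1.9, 89.4, -6.3]
wrist_force: [0.5, -0.5, -0.4]
opening: 0.055
```

>>> jog_arm(deltas=[{"x":0,"y":0,"z":0,"twist":0,"fingers":0.3},{"x":0,"y":0,"z":0,"twist":0,"fingers":0.2},{"x":0,"y":0,"z":0,"twist":0,"fingers":0.1},{"x":0,"y":0,"z":0,"twist":0,"fingers":0},{"x":0,"y":0,"z":0,"twist":0,"fingers":0},{"x":0,"y":0,"z":0,"twist":0,"fingers":0}])

```text
time: 10.4
ee_pos: [0.5034, 0.2521, 0.0863]
tcp_rot: [5.5, 89.4, -2.6]
wrist_force: [-0.5, 1.4, 6.4]
opening: 0.0107
```

```bash
python3 - <<'E'
from h import *
tool()
E
```

```text
t 10.4 pos [503.4 252.1  86.3] jawang 81.84 down [ 1.040e-02 -5.000e-04 -9.999e-01] F [-0.5  1.4  6.4] open 10.7 q [26.7  6.2 -6.6 76.8 -0.3 34.9]
```

>>> jog_arm(deltas=[{"x":0,"y":0,"z":2,"twist":0,"fingers":0},{"x":0,"y":0,"z":5,"twist":0,"fingers":0},{"x":0,"y":0,"z":9,"twist":0,"fingers":0},{"x":0,"y":0,"z":15,"twist":0,"fingers":0},{"x":0,"y":0,"z":25,"twist":0,"fingers":0},{"x":0,"y":0,"z":40,"twist":0,"fingers":0},{"x":0,"y":0,"z":60,"twist":0,"fingers":0},{"x":0,"y":0,"z":80,"twist":0,"fingers":0},{"x":0,"y":0,"z":95,"twist":0,"fingers":0},{"x":0,"y":0,"z":100,"twist":0,"fingers":0}])

```text
time: 11.4
ee_pos: [0.504, 0.2524, 0.1889]
tcp_rot: [12.1, 89.2, 4.0]
wrist_force: [0.2, -0.1, -3.5]
opening: 0.0108
```

```bash
python3 - <<'E'
from h import *
tool(); cam('scene','s5'); crop('s5',200,40,400,260,2.6,'s5z')
E
```

```text
t 11.4 pos [504.  252.4 188.9] jawang 81.85 down [ 1.330e-02  9.000e-04 -9.999e-01] F [ 0.2 -0.1 -3.5] open 10.8 q [26.7  5.3  3.9 87.8 -0.3 34.9]
```

View pics/s5z.png

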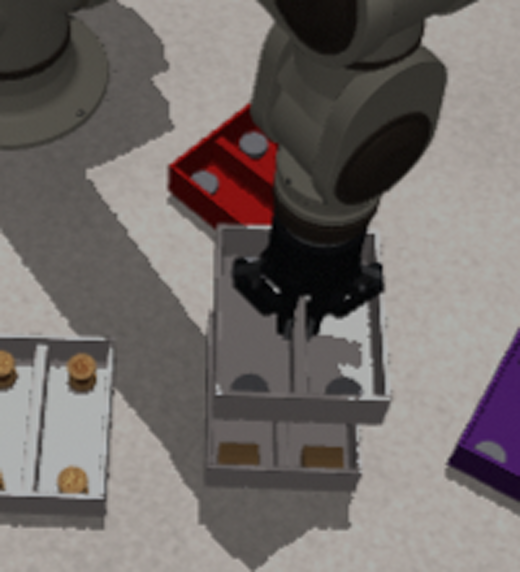

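>>> jog_arm(deltas=[{"x":0,"y":-5,"z":0,"twist":0,"fingers":0},{"x":0,"y":-18,"z":0,"twist":1,"fingers":0},{"x":1,"y":-42,"z":0,"twist":2,"fingers":0},{"x":2,"y":-76,"z":0,"twist":3,"fingers":0},{"x":3,"y":-114,"z":0,"twist":4,"fingers":0},{"x":4,"y":-154,"z":0,"twist":5,"fingers":0},{"x":5,"y":-194,"z":0,"twist":6,"fingers":0},{"x":6,"y":-234,"z":0,"twist":7,"fingers":0},{"x":7,"y":-274,"z":0,"twist":8,"fingers":0},{"x":8,"y":-314,"z":0,"twist":9,"fingers":0}])

```text
time: 12.45
ee_pos: [0.5111, -0.0635, 0.1876]
tcp_rot: [13.2, 89.3, 14.0]
wrist_force: [0.9, 0.5, -3.4]
opening: 0.0112
```

>>> jog_arm(deltas=[{"x":1,"y":-40,"z":0,"twist":1,"fingers":0},{"x":2,"y":-80,"z":0,"twist":2,"fingers":0},{"x":3,"y":-120,"z":0,"twist":3,"fingers":0},{"x":4,"y":-156,"z":0,"twist":3.8,"fingers":0},{"x":5,"y":-184,"z":0,"twist":3.8,"fingers":0},{"x":5.5,"y":-202,"z":0,"twist":3.8,"fingers":0},{"x":5.5,"y":-211,"z":-8,"twist":3.8,"fingers":0},{"x":5.5,"y":-211,"z":-25,"twist":3.8,"fingers":0},{"x":5.5,"y":-211,"z":-42,"twist":3.8,"fingers":0},{"x":5.5,"y":-211,"z":-50,"twist":3.8,"fingers":0}])

```text
time: 13.45
ee_pos: [0.5159, -0.2733, 0.1351]
tcp_rot: [27.2, 89.4, 31.9]
wrist_force: [-0.4, -0.2, -2.7]
opening: 0.0111
```

```bash
python3 - <<'E'
from h import *
tool()
E
```

```text
t 13.45 pos [ 515.9 -273.3  135.1] jawang 94.72 down [ 0.0085  0.0053 -1.    ] F [-0.4 -0.2 -2.7] open 11.1 q [-28.1   8.6   1.5  82.6   0.5 -32.9]
```

>>> jog_arm(deltas=[{"x":1.5,"y":0,"z":-14,"twist":0,"fingers":0},{"x":1.5,"y":0,"z":-32,"twist":0,"fingers":0},{"x":1.5,"y":0,"z":-50,"twist":0,"fingers":0},{"x":1.5,"y":0,"z":-65,"twist":0,"fingers":0},{"x":1.5,"y":0,"z":-77,"twist":0,"fingers":0},{"x":1.5,"y":0,"z":-85,"twist":0,"fingers":0},{"x":1.5,"y":0,"z":-89,"twist":0,"fingers":0},{"x":1.5,"y":0,"z":-91,"twist":0,"fingers":0},{"x":1.5,"y":0,"z":-92,"twist":0,"fingers":0},{"x":1.5,"y":0,"z":-92,"twist":0,"fingers":0}])

```text
time: 14.45
ee_pos: [0.5176, -0.2735, 0.0435]
tcp_rot: [23.8, 89.4, 28.5]
wrist_force: [-0.9, 0.6, -2.3]
opening: 0.0109
```

```bash
python3 - <<'E'
from h import *
tool(); a=cam('top','t6'); crop('t6',310,130,470,270,4,'t6z'); a=cam('scene','s6'); crop('s6',30,140,190,290,4,'s6z')
E
```

```text
t 14.45 pos [ 517.6 -273.5   43.5] jawang 94.72 down [ 0.0091  0.0049 -0.9999] F [-0.9  0.6 -2.3] open 10.9 q [-28.1  10.5  -6.5  72.7   0.5 -32.8]
```

View pics/s6z.png

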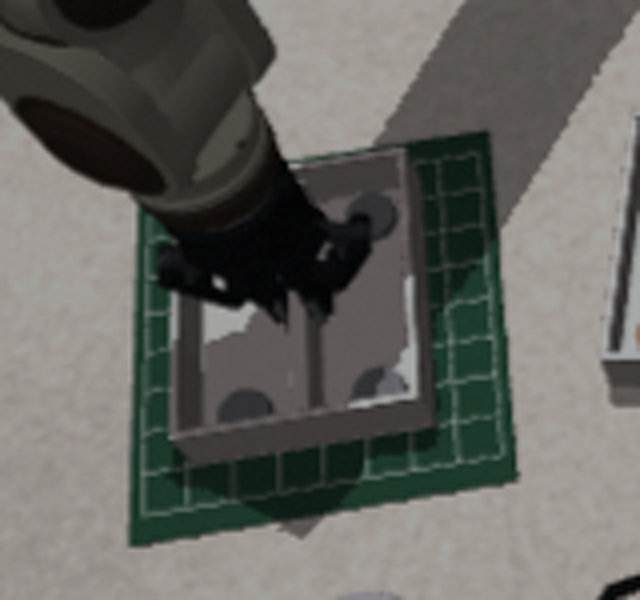

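Scene view: the tray is square over the mat, and its offset in the picture fits parallax. Lower to contact.

>>> jog_arm(deltas=[{"x":0,"y":0,"z":-1.5,"twist":0,"fingers":0},{"x":0,"y":0,"z":-2.5,"twist":0,"fingers":0},{"x":0,"y":0,"z":-3.5,"twist":0,"fingers":0},{"x":0,"y":0,"z":-4.2,"twist":0,"fingers":0},{"x":0,"y":0,"z":-4.2,"twist":0,"fingers":0}])

```text
time: 15.05
ee_pos: [0.5176, -0.2735, 0.0395]
tcp_rot: [23.1, 89.4, 27.8]
wrist_force: [-0.3, 0.6, -2.7]
opening: 0.0111
```

```bash
python3 - <<'E'
from h import *
tool()
E
```

```text
t 15.05 pos [ 517.6 -273.5   39.5] jawang 94.72 down [ 0.0092  0.0048 -0.9999] F [-0.3  0.6 -2.7] open 11.1 q [-28.1  10.6  -6.9  72.2   0.5 -32.8]
```

>>> jog_arm(deltas=[{"x":0,"y":0,"z":-0.6,"twist":0,"fingers":0},{"x":0,"y":0,"z":-1.0,"twist":0,"fingers":0},{"x":0,"y":0,"z":-1.0,"twist":0,"fingers":0}])

```text
time: 15.35
ee_pos: [0.5177, -0.2734, 0.0393]
tcp_rot: [20.9, 89.4, 25.7]
wrist_force: [-3.4, 2.2, 5.3]
opening: 0.0108
```

Contact (Fz +5). Release and rise, then go over the parked tray.

>>> jog_arm(deltas=[{"x":0,"y":0,"z":0,"twist":0,"fingers":0.1},{"x":0,"y":0,"z":0,"twist":0,"fingers":0.3},{"x":0,"y":0,"z":0,"twist":0,"fingers":0.6},{"x":0,"y":0,"z":0,"twist":0,"fingers":0.6},{"x":0,"y":0,"z":15,"twist":0,"fingers":0.6},{"x":0,"y":0,"z":45,"twist":0,"fingers":0.6},{"x":0,"y":0,"z":80,"twist":0,"fingers":0.6},{"x":0,"y":20,"z":110,"twist":-2,"fingers":0.7},{"x":-2,"y":50,"z":125,"twist":-4,"fingers":0.8},{"x":-4,"y":90,"z":130,"twist":-7,"fingers":0.8}])

```text
time: 16.35
ee_pos: [0.5144, -0.1836, 0.1728]
tcp_rot: [9.7, 89.2, 7.3]
wrist_force: [0.3, 0.6, -0.6]
opening: 0.0683
```

>>> jog_arm(deltas=[{"x":-2,"y":40,"z":0,"twist":-2,"fingers":0.8},{"x":-4,"y":80,"z":0,"twist":-4,"fingers":0.8},{"x":-6,"y":120,"z":0,"twist":-6,"fingers":0.8},{"x":-8,"y":152,"z":0,"twist":-6,"fingers":0.8},{"x":-9,"y":175,"z":0,"twist":-6,"fingers":0.8},{"x":-10,"y":187,"z":0,"twist":-6,"fingers":0.8},{"x":-10,"y":187,"z":0,"twist":-6,"fingers":0.8},{"x":-10,"y":187,"z":0,"twist":-6,"fingers":0.8}])

```text
time: 17.15
ee_pos: [0.5045, 0.0028, 0.1732]
tcp_rot: [8.3, 89.2, -0.1]
wrist_force: [0.6, 0.5, -0.1]
opening: 0.0683
```

```bash
python3 - <<'E'
from h import *
import pickle
o,R=tool(); d=cam('wrist','w7'); pickle.dump((o,d),open('w7.pkl','wb')); crop('w7',145,60,365,295,2.5,'w7z')
a=cam('scene','s7'); b=cam('top','t7'); pickle.dump((a,b),open('v7.pkl','wb'))
E
```

```text
t 17.15 pos [504.5   2.8 173.2] jawang 81.53 down [ 0.0148 -0.     -0.9999] F [ 0.6  0.5 -0.1] open 68.3 q [ 0.3 -2.9 -6.3 85.8 -0.   8.8]
```

View pics/w7z.png

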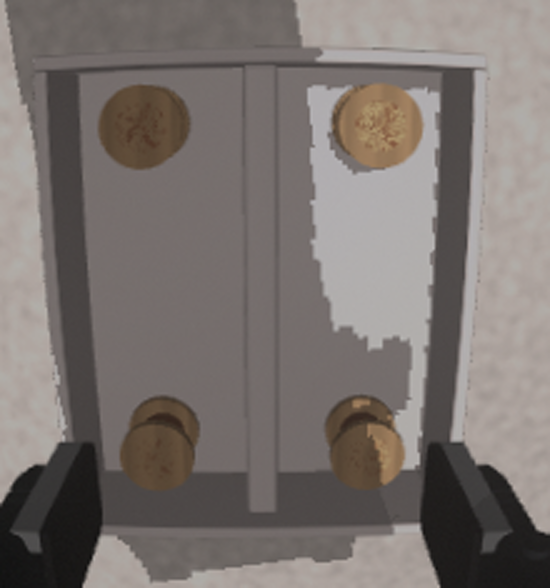

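View pics/s7.png

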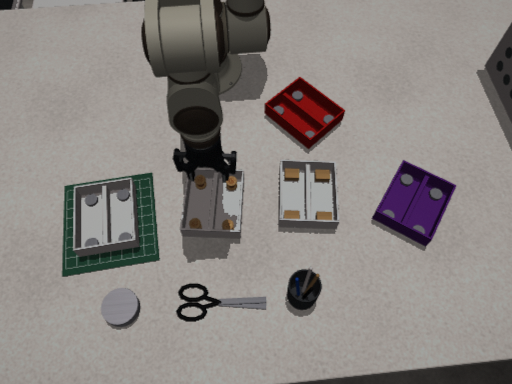

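View pics/t7.png

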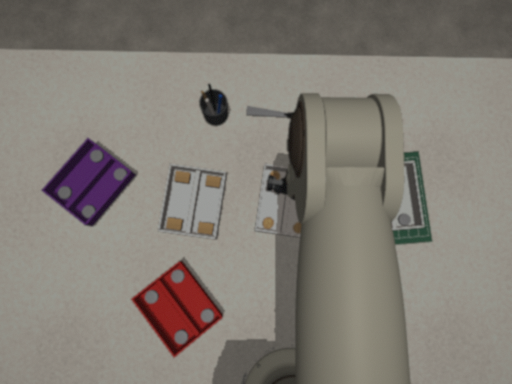

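Views show the middle tray on the mat near (105,215), the low tray at (307,193) and the parked top tray at (213,200) in the scene image. I'll measure each from the scene crop.

```bash
python3 - <<'E'
from h import *
crop('s7',55,150,165,280,4.5,'m7z')
crop('s7',270,150,350,240,6.5,'l7z')
crop('t7',150,155,240,250,6,'lt7z')
E
```

```text
(no output)
```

View pics/m7z.png

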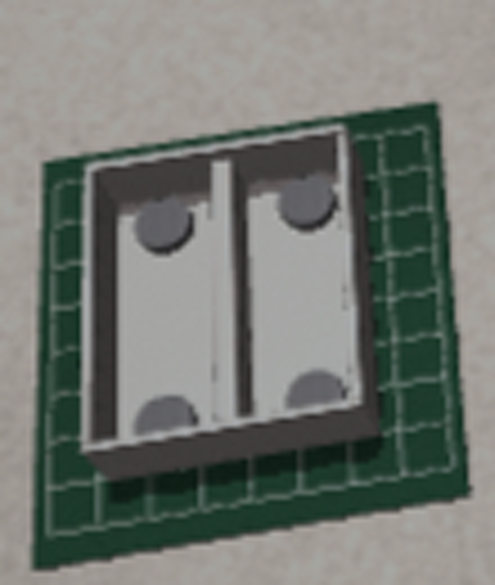

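View pics/l7z.png

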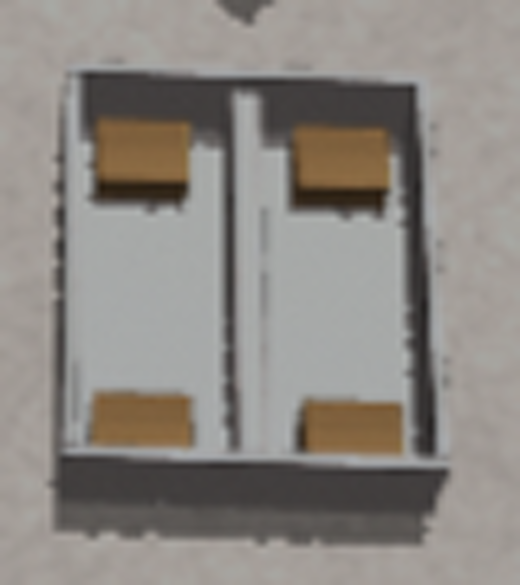

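View pics/lt7z.png

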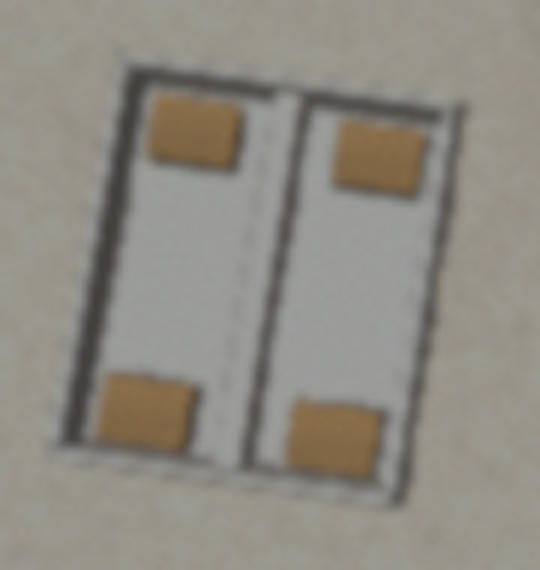

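```bash
python3 - <<'E'
from h import *
import pickle
a,b=pickle.load(open('v7.pkl','rb')); o,d=pickle.load(open('w7.pkl','rb'))
def rep(n,f,C,k,off,z):
    P=np.array([f((x+.5)/k-.5+off[0],(y+.5)/k-.5+off[1],z) for x,y in C]); e=[P[0]-P[3],P[1]-P[2]] 
    print(n,P.round(4)[:,:2].tolist(),'c',P.mean(0).round(4),'len',[np.linalg.norm(P[i]-P[i-1]).round(4) for i in range(len(P))],'yaw',[(np.degrees(np.arctan2(x[1],x[0]))%180).round(1) for x in e])
fs=lambda u,v,z:onz(a,u,v,z); ft=lambda u,v,z:onz(b,u,v,z)
rep('mid scene',fs,[(86,168),(346,127),(363,402),(84,447)],4.5,(55,150),.059)
rep('mat scene',fs,[(43,163),(436,103),(469,494),(34,568)],4.5,(55,150),.003)
rep('low scene',fs,[(68,73),(418,84),(447,464),(63,455)],6.5,(270,150),.056)
rep('low top',ft,[(128,67),(459,102),(403,500),(55,450)],6,(150,155),.056)
# low bar, z .046
for n,f,q,k,off in(('s',fs,[(246,92),(251,452)],6.5,(270,150)),('t',ft,[(288,92),(228,465)],6,(150,155))):
    P=np.array([f((x+.5)/k-.5+off[0],(y+.5)/k-.5+off[1],.046) for x,y in q]);e=P[0]-P[1];print('lowbar',n,P.round(4)[:,:2].tolist(),P.mean(0).round(4),np.degrees(np.arctan(e[1]/e[0])))
# low blocks
for n,dd in(('s',a),('t',b)):
    h=cv2.cvtColor(dd['image'],cv2.COLOR_RGB2HSV); m=((h[...,0]>8)&(h[...,0]<22)&(h[...,1]>100)).astype(np.uint8)
    kk,l,st,ce=cv2.connectedComponentsWithStats(m)
    for i in range(1,kk):
        if st[i,4]>40: print(n,st[i],onz(dd,*ce[i],.030).round(4))
c=lambda p:((p[0]+.5)/2.5-.5+145,(p[1]+.5)/2.5-.5+60)
B=np.array([wonz(o,d,*c(p),.046) for p in[(261,65),(261.5,200),(262,400),(262.5,512)]])
k=np.polyfit(B[:,0],B[:,1],1);print('parked bar',B[[0,-1]].round(4).tolist(),np.degrees(np.arctan(k[0])),np.polyval(k,.5033))
N=np.array([wonz(o,d,*c(p),.056) for p in[(33,59),(488,55)]]);e=N[1]-N[0];print(N.round(4),np.degrees(np.arctan2(e[1],e[0])),np.linalg.norm(e))
y=np.radians(-8.2);print(N.mean(0)[:2]+.09*np.array([np.cos(y),np.sin(y)]))
E
```

```text
mid scene [[0.4364, -0.3525], [0.4237, -0.2039], [0.5981, -0.189], [0.6093, -0.3372]] c [ 0.5169 -0.2707  0.059 ] len [np.float64(0.1735), np.float64(0.1491), np.float64(0.175), np.float64(0.1486)] yaw [np.float64(5.0), np.float64(4.9)]
mat scene [[0.3974, -0.4015], [0.3784, -0.1633], [0.6356, -0.142], [0.6545, -0.3795]] c [ 0.5165 -0.2716  0.003 ] len [np.float64(0.258), np.float64(0.239), np.float64(0.258), np.float64(0.2383)] yaw [np.float64(4.9), np.float64(4.7)]
low scene [[0.4083, 0.1924], [0.4279, 0.3362], [0.5988, 0.3153], [0.5803, 0.1683]] c [0.5038 0.2531 0.056 ] len [np.float64(0.1737), np.float64(0.1451), np.float64(0.1721), np.float64(0.1481)] yaw [np.float64(172.0), np.float64(173.0)]
low top [[0.5932, 0.3109], [0.5786, 0.1655], [0.404, 0.1872], [0.4252, 0.3358]] c [0.5003 0.2499 0.056 ] len [np.float64(0.1699), np.float64(0.1461), np.float64(0.1759), np.float64(0.1501)] yaw [np.float64(171.6), np.float64(172.9)]
lowbar s [[0.4188, 0.2666], [0.5819, 0.2426]] [0.5003 0.2546 0.046 ] -8.361104971932694
lowbar t [[0.5848, 0.242], [0.4194, 0.2637]] [0.5021 0.2529 0.046 ] -7.
[... 250 characters left out ...]
  ]
s [316 212  16   8 107] [0.5676 0.2876 0.03  ]
s [190 218  11  10  89] [ 0.5574 -0.0456  0.03  ]
s [223 220  11   9  86] [0.5688 0.0379 0.03  ]
s [304 274  15  21  78] [0.7411 0.2275 0.03  ]
t [176 172  14  10 119] [0.5695 0.2848 0.03  ]
t [207 176  13  11 118] [0.5579 0.2022 0.03  ]
t [167 218  15  12 136] [0.4431 0.3024 0.03  ]
t [264 218   9  10  71] [0.4458 0.0542 0.03  ]
t [199 223  14  11 131] [0.4317 0.2194 0.03  ]
t [294 223   7   9  47] [ 0.4339 -0.025   0.03  ]
parked bar [[0.4186, 0.0156, 0.046], [0.5859, -0.0087, 0.046]] -8.276488355730889 0.0032379323007184074
[[ 0.4032 -0.058   0.056 ]
 [ 0.4239  0.0903  0.056 ]] 82.03953681917676 0.14978378483387414
[0.50265706 0.00329924]
```

Middle tray centre is within about 1 mm of the mat centre. I'll take one wrist look at the low tray from the same height as this one, so the biases cancel.

>>> jog_arm(deltas=[{"x":0,"y":10,"z":0,"twist":0,"fingers":0.8},{"x":0,"y":35,"z":0,"twist":0,"fingers":0.8},{"x":0,"y":75,"z":0,"twist":0,"fingers":0.8},{"x":0,"y":115,"z":0,"twist":0,"fingers":0.8},{"x":0,"y":155,"z":0,"twist":0,"fingers":0.8},{"x":0,"y":195,"z":0,"twist":0,"fingers":0.8},{"x":0,"y":230,"z":0,"twist":0,"fingers":0.8},{"x":0,"y":249,"z":0,"twist":0,"fingers":0.8},{"x":0,"y":249,"z":0,"twist":0,"fingers":0.8},{"x":0,"y":249,"z":0,"twist":0,"fingers":0.8}])

```text
time: 18.3
ee_pos: [0.5043, 0.2514, 0.1726]
tcp_rot: [7.0, 89.2, -1.6]
wrist_force: [0.0, -0.3, 0.3]
opening: 0.0684
```

```bash
python3 - <<'E'
from h import *
import pickle
o,R=tool(); d=cam('wrist','w8'); pickle.dump((o,d),open('w8.pkl','wb')); crop('w8',145,60,365,295,2.5,'w8z')
E
```

```text
t 18.3 pos [504.3 251.4 172.6] jawang 81.48 down [ 1.370e-02 -4.000e-04 -9.999e-01] F [ 0.  -0.3  0.3] open 68.4 q [26.7  5.3  2.  86.  -0.4 35.2]
```

View pics/w8z.png

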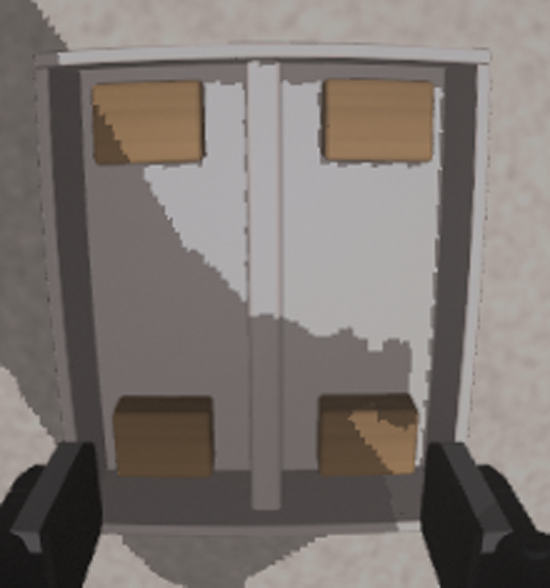

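```bash
python3 - <<'E'
from h import *
import pickle
o,d=pickle.load(open('w8.pkl','rb'))
c=lambda p:((p[0]+.5)/2.5-.5+145,(p[1]+.5)/2.5-.5+60)
B=np.array([wonz(o,d,*c(p),.046) for p in[(264,62),(264.5,200),(265.5,400),(266,510)]])
k=np.polyfit(B[:,0],B[:,1],1);print('low bar',B[[0,-1]].round(4).tolist(),np.degrees(np.arctan(k[0])),np.polyval(k,.5033))
N=np.array([wonz(o,d,*c(p),.056) for p in[(36,56),(491,51)]]);e=N[1]-N[0];print(N.round(4),np.degrees(np.arctan2(e[1],e[0])),np.linalg.norm(e))
y=np.radians(-8.2);print(N.mean(0)[:2]+.09*np.array([np.cos(y),np.sin(y)]))
E
```

```text
low bar [[0.4174, 0.2653, 0.046], [0.5843, 0.2413, 0.046]] -8.185015217124448 0.2529000663722849
[[0.4021 0.1919 0.056 ]
 [0.4224 0.3399 0.056 ]] 82.17397945169728 0.1494060616579784
[0.50134058 0.25309659]
```

>>> jog_arm(deltas=[{"x":0,"y":-10,"z":0,"twist":0,"fingers":0.8},{"x":0,"y":-35,"z":0,"twist":0,"fingers":0.8},{"x":0,"y":-75,"z":0,"twist":0,"fingers":0.8},{"x":0,"y":-115,"z":0,"twist":0,"fingers":0.8},{"x":0,"y":-155,"z":0,"twist":0.3,"fingers":0.8},{"x":0,"y":-195,"z":0,"twist":0.3,"fingers":0.8},{"x":0,"y":-230,"z":0,"twist":0.3,"fingers":0.8},{"x":-0.7,"y":-248,"z":0,"twist":0.3,"fingers":0.8},{"x":-0.7,"y":-248,"z":-15,"twist":0.3,"fingers":0.8},{"x":-0.7,"y":-248,"z":-40,"twist":0.3,"fingers":0.8}])

```text
time: 19.35
ee_pos: [0.5042, 0.0016, 0.1332]
tcp_rot: [8.2, 89.0, -0.2]
wrist_force: [0.7, 0.2, -0.3]
opening: 0.0679
```

>>> jog_arm(deltas=[{"x":0,"y":0,"z":-25,"twist":0,"fingers":0.8},{"x":0,"y":0,"z":-50,"twist":0,"fingers":0.8},{"x":0,"y":0,"z":-70,"twist":0,"fingers":0.8},{"x":0,"y":0,"z":-84,"twist":0,"fingers":0.8},{"x":0,"y":0,"z":-92,"twist":0,"fingers":0.8},{"x":0,"y":0,"z":-96,"twist":0,"fingers":0.8},{"x":0,"y":0,"z":-96,"twist":0,"fingers":0.8},{"x":0,"y":0,"z":-96,"twist":0,"fingers":0.8}])

```text
time: 20.15
ee_pos: [0.5046, 0.0016, 0.038]
tcp_rot: [8.1, 89.0, -0.4]
wrist_force: [-0.2, -0.1, -0.3]
opening: 0.0681
```

```bash
python3 - <<'E'
from h import *
tool()
E
```

```text
t 20.15 pos [504.6   1.6  38. ] jawang 81.57 down [ 1.820e-02 -1.000e-04 -9.998e-01] F [-0.2 -0.1 -0.3] open 68.1 q [  0.2  -0.9 -19.3  70.5  -0.    8.6]
```

>>> jog_arm(deltas=[{"x":-1,"y":1.7,"z":-2.5,"twist":0.2,"fingers":0.8},{"x":-1,"y":1.7,"z":-2.5,"twist":0.2,"fingers":0.6},{"x":-1,"y":1.7,"z":-2.5,"twist":0.2,"fingers":0.4},{"x":-1,"y":1.7,"z":-2.5,"twist":0.2,"fingers":0.2},{"x":-1,"y":1.7,"z":-2.5,"twist":0.2,"fingers":0.1},{"x":-1,"y":1.7,"z":-2.5,"twist":0.2,"fingers":0},{"x":-1,"y":1.7,"z":-2.5,"twist":0.2,"fingers":0},{"x":-1,"y":1.7,"z":-2.5,"twist":0.2,"fingers":0}])

```text
time: 20.95
ee_pos: [0.5038, 0.0033, 0.0357]
tcp_rot: [8.3, 88.9, 0.1]
wrist_force: [-1.4, -0.2, 3.5]
opening: 0.0107
```

```bash
python3 - <<'E'
from h import *
tool()
E
```

```text
t 20.95 pos [503.8   3.3  35.7] jawang 81.78 down [ 0.0187  0.     -0.9998] F [-1.4 -0.2  3.5] open 10.7 q [  0.4  -0.9 -19.6  70.2  -0.    8.6]
```

>>> jog_arm(deltas=[{"x":0,"y":0,"z":3,"twist":0,"fingers":0},{"x":0,"y":0,"z":9,"twist":0,"fingers":0},{"x":0,"y":0,"z":20,"twist":0,"fingers":0},{"x":0,"y":0,"z":38,"twist":0,"fingers":0},{"x":0,"y":0,"z":58,"twist":0,"fingers":0},{"x":0,"y":4,"z":78,"twist":0,"fingers":0},{"x":0,"y":14,"z":92,"twist":0,"fingers":0},{"x":0,"y":32,"z":100,"twist":0,"fingers":0},{"x":0,"y":60,"z":102,"twist":0,"fingers":0},{"x":0,"y":95,"z":102,"twist":0,"fingers":0}])

```text
time: 21.95
ee_pos: [0.5039, 0.0992, 0.1387]
tcp_rot: [8.4, 88.9, 0.1]
wrist_force: [0.4, -0.2, -5.8]
opening: 0.0112
```

>>> jog_arm(deltas=[{"x":0,"y":35,"z":0,"twist":0,"fingers":0},{"x":-0.5,"y":70,"z":0,"twist":0,"fingers":0},{"x":-1,"y":100,"z":0,"twist":0,"fingers":0},{"x":-1.4,"y":125,"z":0,"twist":0,"fingers":0},{"x":-1.4,"y":143,"z":0,"twist":0,"fingers":0},{"x":-1.4,"y":152,"z":0,"twist":0,"fingers":0},{"x":-1.4,"y":155,"z":0,"twist":0,"fingers":0},{"x":-1.4,"y":155,"z":0,"twist":0,"fingers":0},{"x":-1.4,"y":155,"z":0,"twist":0,"fingers":0}])

```text
time: 22.85
ee_pos: [0.5026, 0.2533, 0.1388]
tcp_rot: [7.8, 88.9, -0.6]
wrist_force: [0.7, -0.1, -4.8]
opening: 0.0105
```

```bash
python3 - <<'E'
from h import *
tool()
E
```

```text
t 22.85 pos [502.6 253.3 138.8] jawang 81.64 down [ 1.960e-02 -2.000e-04 -9.998e-01] F [ 0.7 -0.1 -4.8] open 10.5 q [27.   5.  -2.  82.  -0.5 35.4]
```

>>> jog_arm(deltas=[{"x":-0.2,"y":-0.2,"z":-8,"twist":0.2,"fingers":0},{"x":-0.2,"y":-0.2,"z":-18,"twist":0.2,"fingers":0},{"x":-0.2,"y":-0.2,"z":-28,"twist":0.2,"fingers":0},{"x":-0.2,"y":-0.2,"z":-36,"twist":0.2,"fingers":0},{"x":-0.2,"y":-0.2,"z":-41,"twist":0.2,"fingers":0},{"x":-0.2,"y":-0.2,"z":-43,"twist":0.2,"fingers":0},{"x":-0.2,"y":-0.2,"z":-43,"twist":0.2,"fingers":0}])

```text
time: 23.55
ee_pos: [0.5023, 0.2531, 0.0955]
tcp_rot: [7.1, 88.9, -1.0]
wrist_force: [0.1, 0.3, -4.8]
opening: 0.0111
```

```bash
python3 - <<'E'
from h import *
tool(); cam('scene','s9'); crop('s9',250,130,370,240,5,'s9z')
E
```

```text
t 23.55 pos [502.3 253.1  95.5] jawang 81.84 down [ 1.930e-02 -4.000e-04 -9.998e-01] F [ 0.1  0.3 -4.8] open 11.1 q [27.   5.5 -6.3 77.3 -0.5 35.1]
```

View pics/s9z.png

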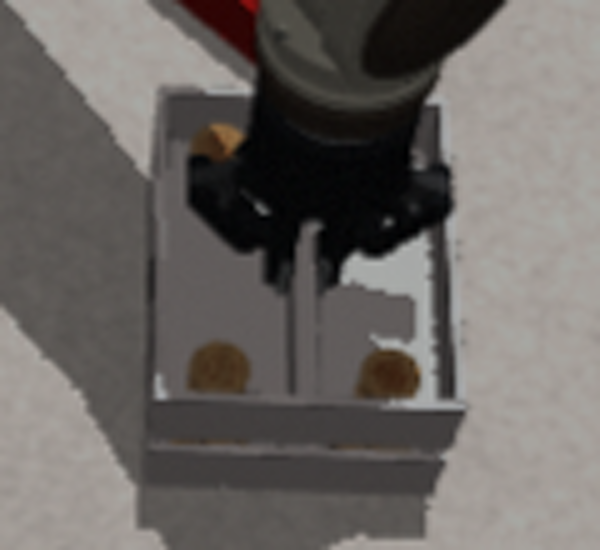

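The held tray sits evenly over the low tray with a narrow gap, tool pose on target. Lowering into the rim (seated at about 85.7 mm).

>>> jog_arm(deltas=[{"x":0,"y":0,"z":-2,"twist":0,"fingers":0},{"x":0,"y":0,"z":-4,"twist":0,"fingers":0},{"x":0,"y":0,"z":-5.5,"twist":0,"fingers":0},{"x":0,"y":0,"z":-6,"twist":0,"fingers":0},{"x":0,"y":0,"z":-6,"twist":0,"fingers":0}])

```text
time: 24.1
ee_pos: [0.5024, 0.2532, 0.0898]
tcp_rot: [7.7, 88.9, -0.5]
wrist_force: [-0.7, -0.2, -4.2]
opening: 0.011
```

Already below rim height with no contact, so the foot is inside the rim.

>>> jog_arm(deltas=[{"x":0,"y":0,"z":-1,"twist":0,"fingers":0},{"x":0,"y":0,"z":-2,"twist":0,"fingers":0},{"x":0,"y":0,"z":-3,"twist":0,"fingers":0},{"x":0,"y":0,"z":-3.6,"twist":0,"fingers":0},{"x":0,"y":0,"z":-3.6,"twist":0,"fingers":0}])

```text
time: 24.6
ee_pos: [0.5024, 0.2531, 0.0861]
tcp_rot: [7.5, 88.9, -0.6]
wrist_force: [0.2, -0.3, -4.7]
opening: 0.0107
```

>>> jog_arm(deltas=[{"x":0,"y":0,"z":-0.6,"twist":0,"fingers":0},{"x":0,"y":0,"z":-1.2,"twist":0,"fingers":0},{"x":0,"y":0,"z":-1.2,"twist":0,"fingers":0}])

```text
time: 24.9
ee_pos: [0.5025, 0.2532, 0.0858]
tcp_rot: [8.4, 88.8, 0.3]
wrist_force: [-3.3, -1.3, 5.4]
opening: 0.011
```

Seated at 85.8 mm (expected 85.7), Fz +5. Release, rise and back away for a look.

>>> jog_arm(deltas=[{"x":0,"y":0,"z":0,"twist":0,"fingers":0.1},{"x":0,"y":0,"z":0,"twist":0,"fingers":0.3},{"x":0,"y":0,"z":0,"twist":0,"fingers":0.6},{"x":0,"y":0,"z":0,"twist":0,"fingers":0.6},{"x":0,"y":0,"z":12,"twist":0,"fingers":0.6},{"x":0,"y":0,"z":40,"twist":0,"fingers":0.6},{"x":0,"y":0,"z":80,"twist":0,"fingers":0.6},{"x":0,"y":0,"z":120,"twist":0,"fingers":0.7},{"x":0,"y":0,"z":145,"twist":0,"fingers":0.8},{"x":0,"y":0,"z":150,"twist":0,"fingers":0.8}])

```text
time: 25.9
ee_pos: [0.5034, 0.2537, 0.2405]
tcp_rot: [14.6, 88.5, 6.4]
wrist_force: [0.3, 0.1, -0.7]
opening: 0.0683
```

>>> jog_arm(deltas=[{"x":-10,"y":-40,"z":0,"twist":0,"fingers":0.8},{"x":-25,"y":-80,"z":0,"twist":0,"fingers":0.8},{"x":-45,"y":-120,"z":0,"twist":0,"fingers":0.8},{"x":-65,"y":-160,"z":0,"twist":0,"fingers":0.8},{"x":-85,"y":-195,"z":0,"twist":0,"fingers":0.8},{"x":-100,"y":-225,"z":0,"twist":0,"fingers":0.8},{"x":-110,"y":-240,"z":0,"twist":0,"fingers":0.8},{"x":-115,"y":-250,"z":0,"twist":0,"fingers":0.8},{"x":-115,"y":-250,"z":0,"twist":0,"fingers":0.8},{"x":-115,"y":-250,"z":0,"twist":0,"fingers":0.8}])

```text
time: 26.9
ee_pos: [0.3888, 0.004, 0.2403]
tcp_rot: [15.1, 88.5, 6.9]
wrist_force: [-0.2, -0.7, 0.2]
opening: 0.068
```

```bash
python3 - <<'E'
from h import *
import pickle
tool(); a=cam('scene','sA'); b=cam('top','tA'); pickle.dump((a,b),open('vA.pkl','wb'))
crop('sA',265,130,360,235,5,'sAz'); crop('tA',135,140,245,250,5,'tAz')
A=pickle.load(open('v0.pkl','rb'))
for n,u,v in(('s',A[0],a),('t',A[1],b)):
    dd=cv2.absdiff(u['image'],v['image']).max(2); cv2.imwrite('pics/diff'+n+'.png',dd)
E
```

```text
t 26.9 pos [388.8   4.  240.3] jawang 81.84 down [ 0.0257  0.0031 -0.9997] F [-0.2 -0.7  0.2] open 68.0 q [  0.5 -18.5 -12.1  95.    0.2   8.6]
```

View pics/sAz.png

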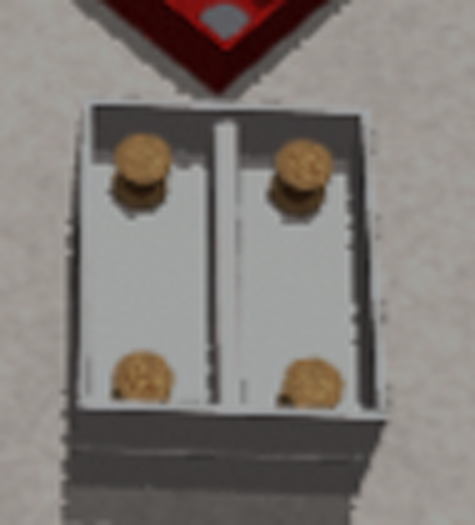

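View pics/tAz.png

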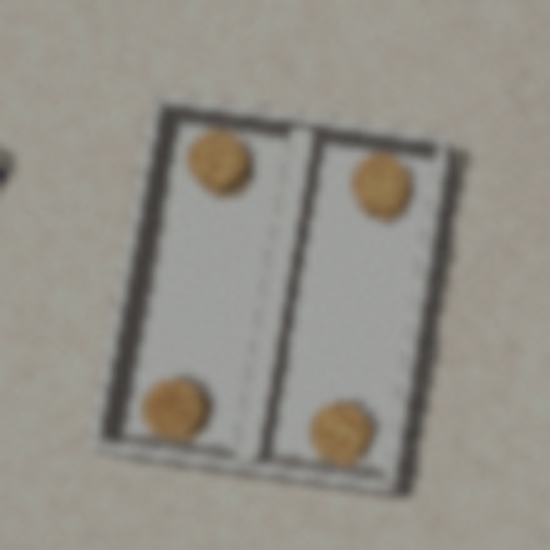

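View pics/sA.png

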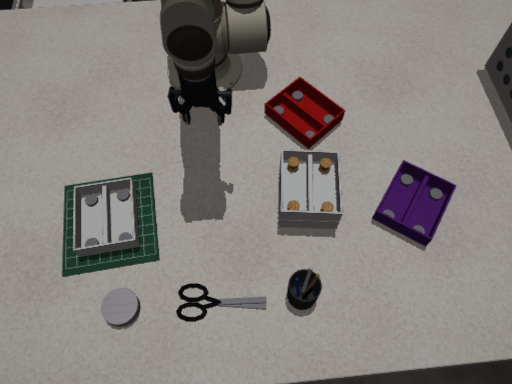

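View pics/diffs.png

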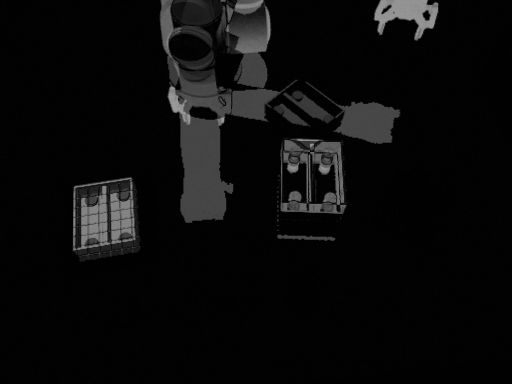

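Pictures: the top tray is nested evenly, with a thin parallel seam at crop row ~455. The middle tray is centred on the mat. The difference picture shows no change at the tin, pot or shears. Handing in.

```bash
python3 - <<'E'
from h import *
print(ticket.job_done())
E
```

```text
the job is handed in; nothing more can be done
None
```

The job is handed in at about 27 s of the 67 s allowed. The middle tray is on the mat, and the top tray is back on the bottom tray. I parked the top tray on the free table first, then lowered the middle tray onto the mat. Both trays were lowered until they touched before I let go.

**Last checks:**
- **Middle tray:** its centre is within about 1 mm of the mat's centre, and its edges are in line with the mat's.
- **Top tray:** it seated with the tool at 85.8 mm, against 85.7 mm expected, and the seam looks even.
- **Bystanders:** comparing the scene camera's pictures from before and after shows no movement of the tin, pot or shears.
- **Bottom tray:** I saw no sign of it moving, but did not measure it again after the top tray went back on.

**What disagreed:**
- **Tool tilt:** it drifted slowly to about 1.5° over the calls. It changed by under 0.5° while each tray was held, so the trays stayed level.
- **Camera readings:** the scene and top cameras differed by about 3 mm. For the nesting I used wrist-camera views taken from the same height over both trays.

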